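Set a ground rod under the dial indicator

TASK

Get the steel rod ready for a diameter reading on the granite stand: nudge it from behind so that it rolls across the granite to the line between the two pieces of tape, stopping there square across the stand without ever running on past the line. Do not pinch the rod or lift it. Then gently swing the dial indicator's arm in, all the way to its stop, so that the indicator stands over the rod, and leave everything else where it is.

Things in the scene. Friction and masses are not known exactly. Their poses are not given: they have to be found in the camera images.
- plate: Fixed granite comparator stand: dark grey square block 300 x 300 mm, level top face 50 mm above the bench. Origin: middle of its top face, which is also the middle of the measuring line. Its x axis points away from the robot, to the column; y points left along the line (x = 0); z up. The granite between the two tapes is bare and smooth.
- tape_left (a point): Middle of the left one of two short pieces of blue masking tape flat on the granite that mark the measuring line: at x = 0, y = +132 mm of the stand, near its left edge; 10 mm wide in x, 34 mm long in y.
- tape_right (a point): The same for the right piece of tape, at x = 0, y = -132 mm of the stand, near its right edge.
- column_foot (a point): Where the bare steel column's axis meets the granite: x = +130 mm, y = 0 of the stand. The column is 23 mm across (foot 39 mm) and 227 mm tall above the granite; it is the arm's pivot.
- rod: Loose bright steel rod, a plain cylinder 16 mm across, 180 mm long, 0.28 kg, lying on the robot's side of the line, 55 to 95 mm short of it, parallel to it within 0.05 rad. Origin: on its axis at mid length; its own x runs along it. Oiled: a push under 1 N at or below mid height (8 mm) rolls it straight; pressed from higher it jams. Left at 50 mm/s it coasts about 4 mm, at 100 mm/s about 17 mm.
- gauge_arm (a joint): Angle of the indicator arm about the column's upright axis. 0: at its stop, pointing along the stand's -x, plunger over the middle of the line. It grows as the arm swings out to the left: at angle t the arm points from the column along (-cos t, +sin t) of the stand. Starts at 1.0 to 1.4, range 0 to 1.6. Friction (0.15 N m, about 2 N at the bar) keeps it where it is left.
- gauge_bar (a point): Middle of the arm's straight grey bar, 85 mm from the column's axis, 85 mm above the granite. The bar is 16 mm wide, 18 mm high and runs from the clamp round the column (44 mm across, 36 mm high, a wing screw behind it reaching 46 mm from the axis) to 105 mm from the axis; nothing is above it. The dial indicator hangs on its end.
- dial (a point): Middle of the dial indicator's round case, 58 mm across, 22 mm thick along the arm, 130 mm from the column's axis at the bar's height. The plunger's top knob is 39 mm above this point. Below the case a thin stem and plunger reach down to a flat 12 mm contact, its underside 20 mm above the granite: it clears the lying rod by 4 mm.
- setting_block: Bystander: loose steel setting block, 9 x 30 x 20 mm high, on the granite beyond the line, right of the column. Origin: centre of its underside.
- bearing: Bystander: loose steel linear bearing standing on end on the granite beyond the line, right of the column, 28 mm across, 37 mm high. Origin: centre of its underside.
- caliper: Bystander: loose caliper lying on the bench right of the stand, 235 x 60 x 13 mm, long along its own x. Origin: centre of its underside.
- tape_roll: Bystander: loose roll of blue tape lying flat on the bench left of the stand, 104 mm across, 25 mm high. Origin: centre of its underside.
- printed_bracket: Bystander: small loose orange printed bracket on the bench right of the stand, 62 x 40 x 51 mm high. Origin: centre of its underside.
- glue_stick: Bystander: loose glue stick standing on the bench left of the stand, 31 mm across, 100 mm high. Origin: centre of its underside.
- scraper: Bystander: loose print scraper lying on the bench far left of the stand, 190 x 55 x 17 mm. Origin: centre of its underside.
Not all that is in view belongs to the job. What is meant by the rod is not orange or turquoise, and is the larger of those in its own colour.

How it is judged:
By the outcome, as a careful person would: the job done as asked, in the order asked, and still so for the second after the job is handed in, with the robot touching nothing.
It also fails if it takes over 64 s, if anything falls off the work surface, if the arm or the gripper's body presses on something with over 40 N, if the wrist force passes 120 N, or if a joint passes its speed limit or range.

ROBOT

A 6-joint arm with a two-finger parallel gripper is mounted at the origin on the work surface. World frame = base frame: x ahead of the robot, y to its left, z up, the work surface at z = 0. Lengths are in m, angles in rad, forces in N, time in s.
With the tool pointing down it reaches from about 0.225 to 0.875 m from the base axis. Payload 3.4 kg.
Tool frame: the origin (TCP) lies at the very end of the fingers, on their centre line; the grasp point (between the pads) lies 19 mm behind it; z points along the fingers, y is the line along which they close (so a half turn about z gives the same grasp; the last joint's range is limited). The gripper opens to 85 mm and grips with 20 to 120 N. Pads are 22 mm wide; open, the fingers measure 114 mm over their backs; the gripper's body (76 mm by 85 mm) begins 54 mm behind the grasp point. The pads swing forward as they close: fully open they stand 13 mm farther back than shut.
Start: joints at [-1.393, 0.276, 1.505, -0, 1.361, -0.121], TCP at [0.169, -0.55, 0.231] pointing down, gripper open.
Joint ranges: [-2.89, 2.89], [-0.75, 2.08], [0.22, 2.7], [-1.18, 4.32], [0.11, 2.71], [-2.7, 2.7]. Speed limits (rad/s): [2.57, 2.57, 3.14, 3.14, 3.14, 3.14].

INTERFACE

Orientations are given as a unit quaternion [w, x, y, z].
In Python, from rig import readout, vision, manip gives the robot as it stands.
- The arm moves only by the shell command python3 -m handwheel 'ROWS' [FORCE]. ROWS is JSON, a list of rows, each a list of 3 entries, a list of its own where there are three numbers: the shift along the tool's x, y, z in mm, then the turn, a rotation vector about the tool's x, y, z in units of 6 degrees (1.0 is 6 degrees), then the closure, from -1 (fully open) to 1 (shut), so that 0 is half open. A call has 1 to 20 rows; each row shifts and turns the commanded pose from where the row before left it, along the tool's axes as they then stand; what a row does not reach is not made up. A row lasts 1/8 s, in which the tool goes at most 62.5 mm and 10.7 degrees, less where a joint would pass 70% of its speed; a pose out of reach is approached as far as the arm can. A call is refused whole if a number of a shift passes 62.5 or a number of a turn 1, either way. A call with a gripper value outside its range is refused whole. The fingers move at their own pace and stop on an object; FORCE is the grip in N (left out, the last holds). Time passes only in rows, so rows that do not move let the fingers close. It gives the time, the measured TCP pose, the force, the opening and the grip force at its end, in the units of the state.
- readout.get_state(): the state, without advancing time (a new reading comes with each control period).
- vision.get_image(name): name is "side" or "top"; returns the picture (480x640x3 uint8, blue, green, red); there is no depth.
- vision.camera_params(name): a dict with "intrinsics" (3x3 intrinsics, pixels), "rvec" (rotation vector, rad) and "tvec" (3), from world to camera coordinates, as OpenCV has them. Camera axes: x right, y down, z forward; pixel columns grow to the right and rows downward; lengths in m; the calibration is good to about 2 mm. A picture is of the moment at which its call begins. camera_params takes no time and is no camera call.
- manip.sign_off(): hands the job in; it is judged then, once.
The state is a dict: "clock": time; "qpos": joint angles; "qd": joint speeds; "effort": joint torques, N m; "position": TCP position; "ee_rot": TCP orientation; "contact_force": force on the tool from outside, world axes, zero at the start; "moment": the same for the moment, N m; "width": finger opening in m; "gripper_force": force on a finger pad.
Only numpy, scipy, OpenCV 4.12 (cv2) and the standard library are available. Lean on these libraries where they do the work, as an engineer would, in place of code of your own. Each camera call takes 0.05 s, during which the arm holds its last target. There are 200 camera calls.

## Working session

There is one attempt and no reset: what is moved stays moved. The work goes in short steps, Python scripts to look and compute and a shell command to move; the robot and the scene stay as the last step left them, time stands still between calls to the robot, and variables do not carry over. Pictures are saved under pics/ and viewed, at most 10 in all, crops included, and the job is handed in when it is done.

```bash
mkdir -p pics; ls; python3 - <<'E'
from rig import readout, vision
import cv2
print(readout.get_state())
for n in("top","side"):
    cv2.imwrite(f"pics/{n}0.png",vision.get_image(n)); print(n,vision.camera_params(n))
E
```

```text
pics
{'clock': 0.0, 'qpos': array([-1.39299884e+00,  2.76610827e-01,  1.50614158e+00,  8.56003825e-06,
        1.36070034e+00, -1.21022909e-01]), 'qd': array([ 1.22565400e-03,  8.05866075e-05,  1.37704616e-03, -7.30979381e-04,
        4.02438719e-04,  3.78390084e-04]), 'effort': array([ 8.43184637e-06, -4.16771364e+01, -2.45807934e+01, -3.50259079e-04,
        1.09696481e-02, -1.77516165e-05]), 'position': array([ 0.16916656, -0.54899633,  0.23042732]), 'ee_rot': array([-9.29793311e-04,  9.88858751e-01,  1.48853975e-01, -2.22146415e-05]), 'contact_force': array([ 0.80596023, -0.47427245, -0.07174413]), 'moment': array([ 0.02591505, -0.03593365, -0.00474682]), 'gripper_force': 0.0, 'width': 0.08569247897743493}
top {'intrinsics': array([[483.31580174,   0.        , 313.17383861],
       [  0.        , 483.31580174, 246.53223511],
       [  0.        ,   0.        ,   1.        ]]), 'rvec': array([ 2.14276659, -2.16944268,  0.11634354]), 'tvec': array([0.02926136, 0.48127943, 1.43658229])}
side {'intrinsics': array([[538.65321819,   0.        , 323.54507528],
       [  0.        , 538.65321819, 237.81934207],
       [  0.        ,   0.        ,   1.        ]]), 'rvec': array([ 2.20670741, -0.44353406,  0.22638482]), 'tvec': array([-0.4300152 ,  0.20930525,  1.31355581])}
```

View pics/top0.png

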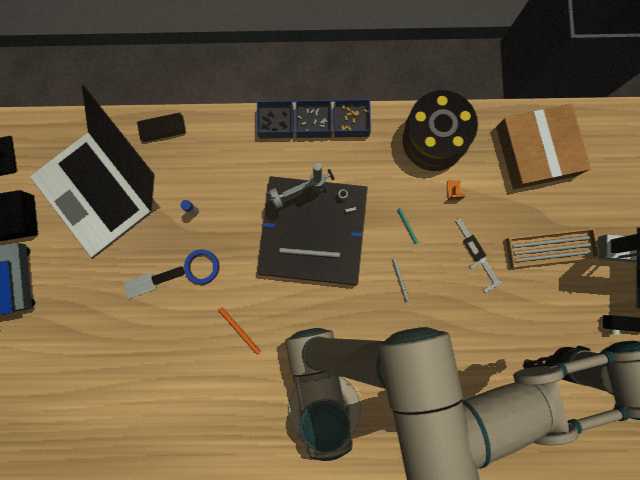

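View pics/side0.png

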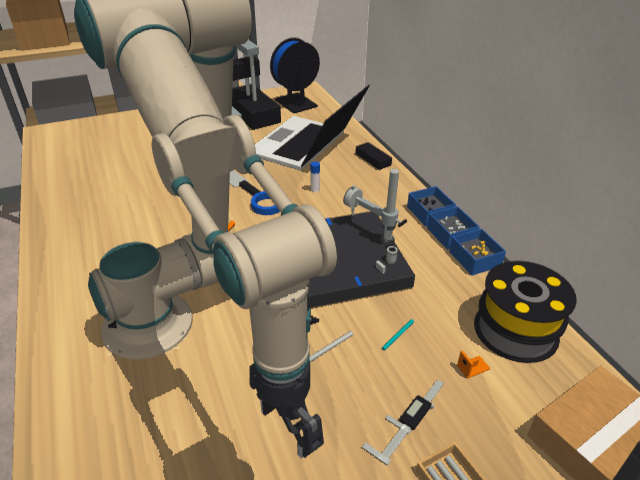

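The top view shows these lookalikes:
- steel rod on the granite (309,253)
- thinner grey rod on the bench (400,280)
- turquoise rod (407,226)
- orange rod (240,331)
- rods in the tray (550,250)

I choose (309,253): it is steel, the largest of its colour, and lies on the granite short of the line. The tapes are at (269,225) and (357,234), the column is at about (317,180), and the dial is at (277,197). Next I'll measure these and check the choice in a crop.

```bash
cat > h.py <<'E'
import numpy as np, cv2
from rig import readout, vision
def cam(n):
    p=vision.camera_params(n); K=np.array(p["intrinsics"]); R=cv2.Rodrigues(np.array(p["rvec"]))[0]; t=np.array(p["tvec"]).ravel()
    return K,R,t
def ray(n,px,z):
    K,R,t=cam(n); c=-R.T@t; d=R.T@np.linalg.inv(K)@np.array([px[0],px[1],1.]); return c+d*(z-c[2])/d[2]
def proj(n,P):
    K,R,t=cam(n); q=K@(R@np.asarray(P)+t); return q[:2]/q[2]
def blobs(m,amin=8):
    k,l,s,c=cv2.connectedComponentsWithStats(m.astype(np.uint8)); return [(s[i],c[i],l==i) for i in range(1,k) if s[i][4]>=amin]
def line(n,mask,z):
    """centre, length, unit direction of an elongated blob cast on plane z"""
    v,u=np.nonzero(mask); P=np.array([ray(n,(a,b),z)[:2] for a,b in zip(u,v)])
    vx,vy,_,_=cv2.fitLine(P.astype(np.float32),cv2.DIST_L2,0,.01,.01).ravel(); d=np.array([vx,vy]); d*=np.sign(d[1])
    s=(P-P.mean(0))@d; w=(P-P.mean(0))@np.array([-d[1],d[0]])
    return P.mean(0)+d*(s.max()+s.min())/2, np.ptp(s), d, np.ptp(w)
E
cat > m.py <<'E'
from h import *
import sys
im=vision.get_image("top"); b,g,r=[im[...,i].astype(int) for i in range(3)]
hsv=cv2.cvtColor(im,cv2.COLOR_BGR2HSV)
roi=np.zeros(b.shape,bool); roi[170:292,250:372]=True
bl=roi&(b>120)&(b-r>60)
T=[(c,ray("top",c,.05)) for s,c,m in blobs(bl)]
T.sort(key=lambda t:t[0][0])
for c,p in T: print("tape",c.round(1),p.round(4))
TL,TR=T[0][1],T[-1][1]; O=(TL+TR)/2; y=(TL-TR)[:2]; L=np.hypot(*y); y/=L; x=np.array([y[1],-y[0]])
print("O",O.round(4),"tape dist",L.round(4),"stand yaw",np.arctan2(x[1],x[0]).round(4))
sf=lambda P:np.array([(P-O[:2])@x,(P-O[:2])@y]).round(4)
br=roi&(g>110)&(hsv[...,1]<60); 
for s,c,m in blobs(br,20):
    C,l,d,w=line("top",m,.06); print("bright",c.round(1),s.tolist(),"world",C.round(4),"stand",sf(C),"len",l.round(3),"w",w.round(3),"angle from y",np.arcsin(d@x).round(4))
cv2.imwrite(f"pics/{sys.argv[1]}.png",cv2.resize(im[150:300,230:390],None,fx=4,fy=4,interpolation=cv2.INTER_CUBIC))
print("column foot",proj("top",[*(O[:2]+.13*x),.05]).round(1),"column top",proj("top",[*(O[:2]+.13*x),.277]).round(1))
E
python3 m.py c1
```

```text
tape [268.7 224.6] [0.5471 0.1559 0.05  ]
tape [356.8 233.9] [ 0.5155 -0.1079  0.05  ]
O [0.5313 0.024  0.05  ] tape dist 0.2657 stand yaw -0.1193
bright [322.5 179.2] [316, 173, 14, 13, 48] world [ 0.6813 -0.0071] stand [ 0.1526 -0.013 ] len 0.05 w 0.021 angle from y -1.0696
bright [286.1 192. ] [270, 181, 39, 22, 189] world [0.6492 0.0888] stand [0.1094 0.0784] len 0.118 w 0.041 angle from y -0.4824
bright [350.5 209. ] [346, 207, 10, 5, 28] world [ 0.5894 -0.0899] stand [ 0.0713 -0.1062] len 0.029 w 0.008 angle from y -0.3487
bright [309.4 251.7] [280, 248, 60, 8, 212] world [0.4625 0.0343] stand [-0.0696  0.002 ] len 0.176 w 0.011 angle from y -0.0262
column foot [317.3 187.1] column top [317.1 165.8]
```

View pics/c1.png

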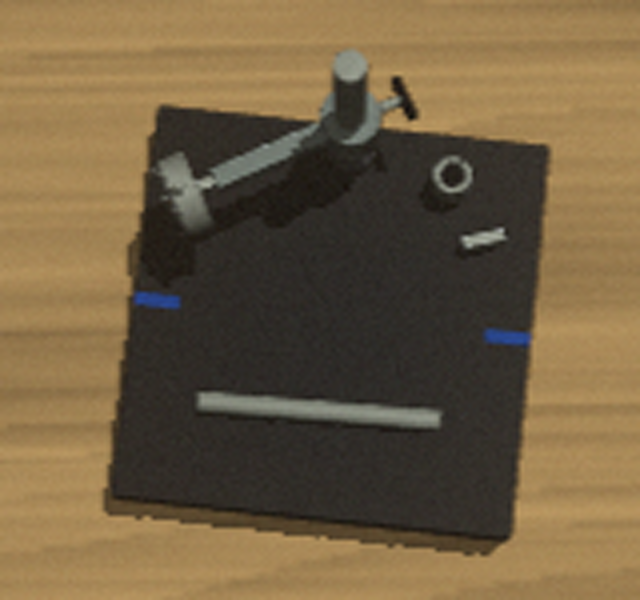

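The crop shows a plain bright rod lying between the tapes' near edges, at about (319,410) in the crop. The dial and bar are swung out to the left, and the block and bearing are right of the column, so the choice is confirmed. Plan: push with the gripper open, so both finger sides keep the rod square, with the tool tipped slightly so the tips lead.

```bash
python3 -m handwheel '[[[34.5,-40.5,0],[0,0,0],-1],[[34.5,-40.5,0],[0,0,0],-1],[[34.5,-40.5,0],[0,0,0],-1],[[34.5,-40.5,0],[0,0,0],-1],[[34.5,-40.5,0],[0,0,0],-1],[[34.5,-40.5,0],[0,0,0],-1],[[34.5,-40.5,0],[0,0,0],-1],[[34.5,-40.5,0],[0,0,0],-1],[[34.5,-40.5,0],[0,0,0],-1],[[34.5,-40.5,0],[0,0,0],-1],[[34.5,-40.5,0],[0,0,0],-1],[[34.5,-40.5,0],[0,0,0],-1],[[0,0,0],[0,0,1],-1],[[0,0,0],[0,0,1],-1],[[0,0,0],[0,0,1],-1],[[0,0,0],[0,0,1],-1],[[0,0,0],[0,1,0],-1],[[0,0,0],[0,0,0],-1],[[0,0,0],[0,0,0],-1]]'
cat > w.py <<'E'
from h import *
from scipy.spatial.transform import Rotation as Ro
s=readout.get_state(); O=np.array([.5313,.0240,.05]); a=-.1193
S=np.array([[np.cos(a),-np.sin(a),0],[np.sin(a),np.cos(a),0],[0,0,1]])
q=s["ee_rot"]; R=Ro.from_quat([q[1],q[2],q[3],q[0]]).as_matrix()
print("t",s["clock"],"stand pos mm",(S.T@(s["position"]-O)*1e3).round(1),"\ntool axes in stand\n",(S.T@R).round(3),"\nF",s["contact_force"].round(2),"q",s["qpos"].round(2),"w",s["width"])
E
python3 w.py
```

```text
clock: 2.52
position: [0.4222, 0.0367, 0.2315]
ee_rot: [0.003, 0.997, -0.06, 0.052]
contact_force: [0.3, -0.7, -0.8]
width: 0.0855
gripper_force: 0.0
t 2.525 stand pos mm [-109.9   -0.3  181.5] 
tool axes in stand
 [[ 0.995 -0.001  0.104]
 [-0.001 -1.    -0.   ]
 [ 0.104  0.    -0.995]] 
F [ 0.25 -0.69 -0.83] q [-0.07 -0.01  1.86 -0.01  1.19  1.62] w 0.08549958367045624
```

```bash
python3 -m handwheel '[[[-5.2,0,50],[0,0,0],-1],[[-5.2,0,50],[0,0,0],-1],[[-5.2,0,50],[0,0,0],-1],[[-1.5,0,15],[0,0,0],-1],[[0,0,0],[0,0,0],-1],[[0,0,0],[0,0,0],-1]]'
python3 w.py
python3 - <<'E'
from h import *
im=vision.get_image("side"); p=proj("side",[.43,.03,.06]).astype(int); print(p)
x0=max(p[0]-100,0);y0=p[1]-75
cv2.imwrite("pics/s1.png",cv2.resize(im[y0:y0+150,x0:x0+200],None,fx=4,fy=4,interpolation=cv2.INTER_CUBIC))
E
```

```text
clock: 3.28
position: [0.4235, 0.0366, 0.066]
ee_rot: [0.003, 0.997, -0.06, 0.053]
contact_force: [0.5, 0.7, 0.5]
width: 0.0852
gripper_force: 0.0
t 3.275 stand pos mm [-108.5   -0.3   16. ] 
tool axes in stand
 [[ 0.994 -0.001  0.106]
 [-0.001 -1.    -0.   ]
 [ 0.106  0.    -0.994]] 
F [0.49 0.66 0.55] q [-0.07  0.18  2.13 -0.01  0.73  1.62] w 0.08521653307396909
[306 254]
```

View pics/s1.png

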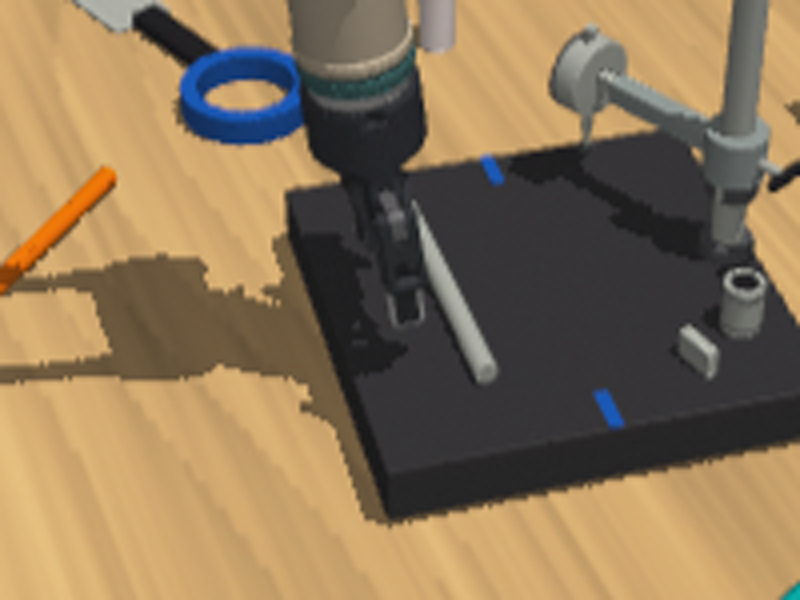

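The crop shows the near finger above the granite with its tip at about (405,318), close behind the rod, which ends at (485,370). I'll feel for the granite with small steps, to learn how far the open tips stand back.

```bash
python3 -m handwheel '[[[-0.6,0,6],[0,0,0],-1],[[-0.6,0,6],[0,0,0],-1],[[0,0,0],[0,0,0],-1],[[0,0,0],[0,0,0],-1]]'
python3 -m handwheel '[[[-0.3,0,3],[0,0,0],-1],[[0,0,0],[0,0,0],-1]]'
python3 -m handwheel '[[[-0.3,0,3],[0,0,0],-1],[[0,0,0],[0,0,0],-1]]'; python3 w.py
```

```text
clock: 3.82
position: [0.4221, 0.0367, 0.0533]
ee_rot: [0.003, 0.997, -0.06, 0.052]
contact_force: [0.1, -0.4, 0.0]
width: 0.0853
gripper_force: 0.0
clock: 4.08
position: [0.422, 0.0367, 0.0502]
ee_rot: [0.003, 0.997, -0.06, 0.052]
contact_force: [0.1, -0.2, 0.8]
width: 0.0852
gripper_force: 0.0
clock: 4.32
position: [0.422, 0.0367, 0.0471]
ee_rot: [0.003, 0.997, -0.06, 0.052]
contact_force: [-0.0, -0.1, 0.7]
width: 0.0855
gripper_force: 0.0
t 4.325 stand pos mm [-110.1   -0.4   -2.9] 
tool axes in stand
 [[ 0.995 -0.001  0.104]
 [-0.001 -1.    -0.   ]
 [ 0.104  0.    -0.995]] 
F [-0.   -0.09  0.69] q [-0.07  0.21  2.16 -0.01  0.67  1.62] w 0.08549894753753066
```

```bash
for i in 1; do :; done
python3 -m handwheel '[[[-0.3,0,3],[0,0,0],-1],[[0,0,0],[0,0,0],-1]]'|grep -E 'pos|cont'
python3 -m handwheel '[[[-0.2,0,2],[0,0,0],-1],[[0,0,0],[0,0,0],-1]]'|grep -E 'pos|cont'
python3 -m handwheel '[[[-0.1,0,1],[0,0,0],-1],[[0,0,0],[0,0,0],-1]]'|grep -E 'pos|cont'
```

```text
position: [0.422, 0.0367, 0.044]
contact_force: [-0.1, -0.2, -0.1]
position: [0.4221, 0.0367, 0.0421]
contact_force: [-0.0, 0.4, 0.3]
position: [0.4222, 0.0367, 0.0412]
contact_force: [-0.6, -0.1, 0.2]
```

```bash
python3 -m handwheel '[[[4,0,1.4],[0,0,0],-1],[[4,0,0.4],[0,0,0],-1],[[4,0,0.4],[0,0,0],-1],[[2,0,0.2],[0,0,0],-1],[[2,0,0.2],[0,0,0],-1],[[2,0,0.2],[0,0,0],-1],[[2,0,0.2],[0,0,0],-1],[[2,0,0.2],[0,0,0],-1],[[2,0,0.2],[0,0,0],-1],[[2,0,0.2],[0,0,0],-1],[[2,0,0.2],[0,0,0],-1],[[2,0,0.2],[0,0,0],-1],[[2,0,0.2],[0,0,0],-1],[[2,0,0.2],[0,0,0],-1],[[2,0,0.2],[0,0,0],-1],[[2,0,0.2],[0,0,0],-1],[[1,0,0.1],[0,0,0],-1],[[0,0,0],[0,0,0],-1]]'|grep -E 'clo|pos|cont'; python3 w.py; python3 m.py c2
```

```text
clock: 7.32
position: [0.4614, 0.032, 0.0405]
contact_force: [-0.9, 0.1, -0.6]
t 7.325 stand pos mm [-70.3  -0.4  -9.5] 
tool axes in stand
 [[ 0.994 -0.001  0.105]
 [-0.001 -1.    -0.   ]
 [ 0.105  0.    -0.994]] 
F [-0.92  0.12 -0.58] q [-0.08  0.27  2.09 -0.01  0.68  1.62] w 0.08536585976129332
tape [268.7 224.6] [0.5473 0.156  0.05  ]
tape [356.8 233.9] [ 0.5155 -0.1079  0.05  ]
O [0.5314 0.0241 0.05  ] tape dist 0.2659 stand yaw -0.1199
bright [322.3 179.3] [316, 173, 14, 13, 44] world [ 0.6804 -0.006 ] stand [ 0.1516 -0.0121] len 0.047 w 0.021 angle from y -1.0913
bright [286.3 192. ] [271, 181, 38, 22, 182] world [0.6493 0.0886] stand [0.1094 0.0781] len 0.117 w 0.04 angle from y -0.4877
bright [350.6 209. ] [346, 207, 10, 5, 27] world [ 0.5893 -0.09  ] stand [ 0.0711 -0.1063] len 0.029 w 0.007 angle from y -0.3565
bright [294.7 250.6] [290, 247, 9, 8, 26] world [0.4666 0.0798] stand [-0.071   0.0476] len 0.025 w 0.021 angle from y -0.0041
bright [312.5 252.3] [302, 248, 22, 9, 80] world [0.4606 0.0253] stand [-0.0704 -0.0073] len 0.062 w 0.025 angle from y -0.1264
column foot [317.3 187. ] column top [317.1 165.8]
```

View pics/c2.png

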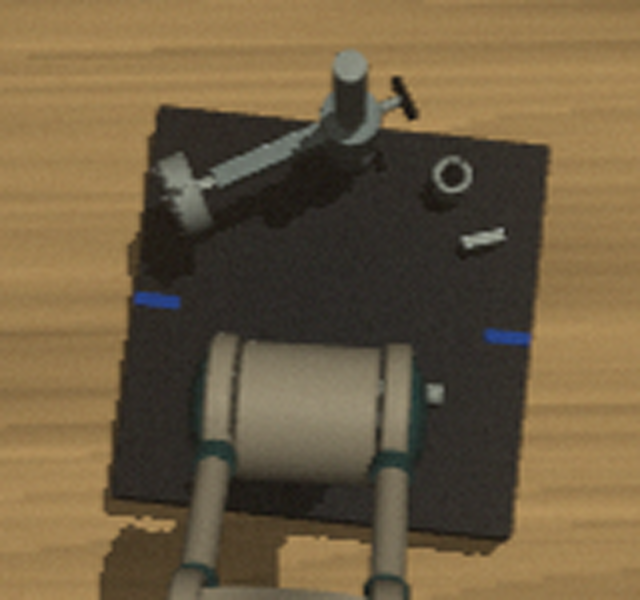

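The wrist hides most of the rod in the top view. Only its right end shows, at crop (435,394), and it has moved forward. I'll use the side view, which sees the right part of the rod and both tapes.

```bash
cat > r.py <<'E'
from h import *
import sys
def meas(n,im):
    b,g,r=[im[...,i].astype(int) for i in range(3)]; hsv=cv2.cvtColor(im,cv2.COLOR_BGR2HSV)
    O=np.array([.5313,.0240]); a=-.1193; x=np.array([np.cos(a),np.sin(a)]); y=np.array([-x[1],x[0]])
    poly=np.array([proj(n,[*(O+u*x+v*y),.05]) for u,v in((-.149,-.149),(-.149,.149),(.03,.149),(.03,-.149))]).astype(np.int32)
    roi=cv2.fillPoly(np.zeros(b.shape,np.uint8),[poly],1)>0
    sf=lambda P:np.array([(P-O)@x,(P-O)@y])*1e3
    for s,c,m in blobs(roi&(b>90)&(b-r>50),6): print(n,"tape",c.round(1),sf(ray(n,c,.05)[:2]).round(1))
    for s,c,m in blobs(roi&(g>100)&(hsv[...,1]<50),6):
        v,u=np.nonzero(m); P=np.array([sf(ray(n,q,.058)[:2]) for q in zip(u,v)])
        # centre of the blob in x per 20 mm slice in y
        e=np.arange(-100,100,20); print(n,"blob",s.tolist(),"y",P[:,1].min().round(1),P[:,1].max().round(1),"x slices",[(int(k),round((P[k_,0].min()+P[k_,0].max())/2,1),round(np.ptp(P[k_,0]),1)) for k in e for k_ in [(P[:,1]>=k)&(P[:,1]<k+20)] if k_.sum()>5])
for n in ("side","top"):
    im=vision.get_image(n); meas(n,im)
    if n=="side":
        p=proj("side",[.5,.0,.06]).astype(int); cv2.imwrite(f"pics/{sys.argv[1]}.png",cv2.resize(im[p[1]-75:p[1]+75,p[0]-100:p[0]+100],None,fx=4,fy=4,interpolation=cv2.INTER_CUBIC))
E
python3 r.py s2; python3 - <<'E'
import sys; sys.argv=["","x"]
exec(open("r.py").read().split("for n in (")[0])
meas("side",cv2.imread("pics/side0.png")); meas("top",cv2.imread("pics/top0.png"))
E
```

```text
side tape [328.9 221.2] [  1.9 131.6]
side tape [357.8 280.6] [   0.6 -129.8]
side blob [318, 238, 4, 2, 6] y 49.1 54.8 x slices [(40, np.float64(-48.4), np.float64(8.0))]
side blob [325, 250, 12, 23, 106] y -91.1 -1.6 x slices [(-100, np.float64(-48.5), np.float64(12.2)), (-80, np.float64(-48.4), np.float64(14.1)), (-60, np.float64(-51.4), np.float64(19.1)), (-40, np.float64(-51.1), np.float64(17.5)), (-20, np.float64(-44.1), np.float64(2.8))]
top tape [269.  224.5] [  0.3 132.1]
top tape [356.1 233.8] [  -0.  -130.6]
top blob [337, 246, 4, 4, 13] y -86.6 -77.5 x slices [(-100, np.float64(-47.6), np.float64(9.2))]
side tape [328.7 221. ] [  1.6 132.8]
side tape [357.8 280.6] [   0.6 -129.8]
top tape [269.  224.5] [  0.3 132.1]
top tape [355.9 233.9] [  -0.2 -130.3]
top blob [280, 248, 60, 9, 233] y -86.1 90.2 x slices [(-100, np.float64(-68.5), np.float64(9.5)), (-80, np.float64(-67.7), np.float64(11.9)), (-60, np.float64(-68.9), np.float64(10.5)), (-40, np.float64(-68.3), np.float64(10.8)), (-20, np.float64(-69.5), np.float64(11.5)), (0, np.float64(-69.4), np.float64(10.8)), (20, np.float64(-70.4), np.float64(10.6)), (40, np.float64(-70.8), np.float64(10.8)), (60, np.float64(-71.6), np.float64(10.6)), (80, np.float64(-71.5), np.float64(9.9))]
```

View pics/s2.png

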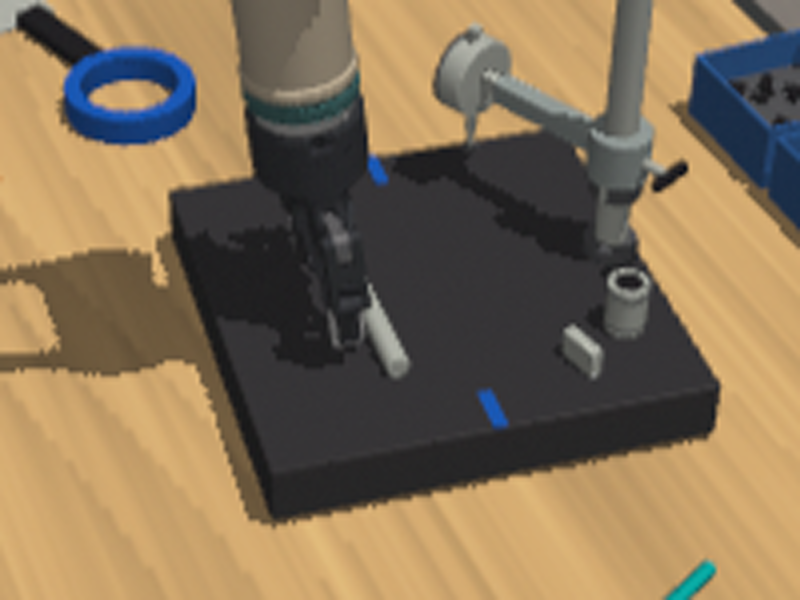

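The side crop shows the near finger at the rod and the rod's right end at (400,368), parallel to the line. The rod's centre is now at about x = -49 mm, roughly 21 mm ahead of the TCP. I'll roll it to about 6 mm short, decelerate, back off and look unobstructed.

```bash
python3 -m handwheel '[[[1,0,0.1],[0,0,0],-1],[[2,0,0.2],[0,0,0],-1],[[2,0,0.2],[0,0,0],-1],[[3,0,0.3],[0,0,0],-1],[[3,0,0.3],[0,0,0],-1],[[3,0,0.3],[0,0,0],-1],[[3,0,0.3],[0,0,0],-1],[[3,0,0.3],[0,0,0],-1],[[3,0,0.3],[0,0,0],-1],[[3,0,0.3],[0,0,0],-1],[[3,0,0.3],[0,0,0],-1],[[3,0,0.3],[0,0,0],-1],[[2,0,0.2],[0,0,0],-1],[[2,0,0.2],[0,0,0],-1],[[2,0,0.2],[0,0,0],-1],[[1.5,0,0.2],[0,0,0],-1],[[1,0,0.1],[0,0,0],-1],[[0.5,0,0],[0,0,0],-1],[[0,0,0],[0,0,0],-1],[[0,0,0],[0,0,0],-1]]'|grep -E 'clo|pos|cont'; python3 w.py
python3 r.py s3
```

```text
clock: 9.98
position: [0.5022, 0.0271, 0.0407]
contact_force: [0.4, 0.7, 0.1]
t 9.975 stand pos mm [-29.3  -0.4  -9.3] 
tool axes in stand
 [[ 0.994 -0.001  0.105]
 [-0.001 -1.    -0.   ]
 [ 0.105  0.    -0.994]] 
F [0.43 0.75 0.13] q [-0.08  0.31  2.01 -0.01  0.71  1.61] w 0.08551743381767836
side tape [357.8 280.6] [   0.6 -129.8]
side blob [335, 235, 3, 2, 6] y 49.3 55.1 x slices [(40, np.float64(-1.1), np.float64(6.7))]
side blob [340, 251, 12, 19, 92] y -90.4 -17.2 x slices [(-100, np.float64(-7.7), np.float64(12.4)), (-80, np.float64(-7.2), np.float64(13.9)), (-60, np.float64(-7.9), np.float64(12.8)), (-40, np.float64(-9.2), np.float64(15.4))]
top tape [269.  224.5] [  0.3 132.1]
top tape [356.1 233.8] [  -0.  -130.6]
top blob [339, 233, 3, 4, 9] y -85.3 -79.4 x slices [(-100, np.float64(-8.4), np.float64(9.6))]
```

```bash
python3 -m handwheel '[[[-5,0,-0.5],[0,0,0],-1],[[-20,0,-2.1],[0,0,0],-1],[[-30,0,-3.1],[0,0,0],-1],[[-10,0,-1],[0,0,0],-1],[[0,0,0],[0,0,0],-1]]'|grep -E 'clo|pos'
cat > rod.py <<'E'
from h import *
import sys
# rod edges across the stand: half-height crossings of grey profile, averaged along rod
im=vision.get_image("top"); G=cv2.cvtColor(im,cv2.COLOR_BGR2GRAY).astype(np.float32)
O=np.array([.5313,.0240]); a=-.1193; x=np.array([np.cos(a),np.sin(a)]); y=np.array([-x[1],x[0]])
X=np.arange(-40,25,.5)
for y0 in range(-80,81,20):
    pr=np.zeros(len(X))
    for v in range(y0-8,y0+9,2):
        q=np.array([proj("top",[*(O+u/1e3*x+v/1e3*y),.058]) for u in X],np.float32)
        pr+=cv2.remap(G,q[:,:1],q[:,1:],cv2.INTER_LINEAR).ravel()/9
    bg=np.median(pr); res=[]
    for f in(.25,.5): 
        k=np.nonzero(pr>bg+f*(pr.max()-bg))[0]; res+=[X[k[0]],X[k[-1]]]
    print(y0,"bg",bg.round(),"max",pr.max().round(),"25%",res[:2],"50%",res[2:])
cv2.imwrite(f"pics/{sys.argv[1]}.png",cv2.resize(im[150:300,230:390],None,fx=4,fy=4,interpolation=cv2.INTER_CUBIC))
E
python3 rod.py c3; python3 r.py s4
```

```text
clock: 10.7
position: [0.4373, 0.035, 0.0408]
-80 bg 45.0 max 117.0 25% [np.float64(-15.0), np.float64(-1.0)] 50% [np.float64(-14.0), np.float64(-2.5)]
-60 bg 44.0 max 133.0 25% [np.float64(-15.5), np.float64(-1.5)] 50% [np.float64(-14.0), np.float64(-2.5)]
side tape [328.7 221. ] [  1.6 132.8]
side tape [357.8 280.6] [   0.6 -129.8]
side blob [326, 225, 26, 45, 235] y -90.4 104.7 x slices [(-100, np.float64(-7.7), np.float64(12.4)), (-80, np.float64(-7.2), np.float64(13.9)), (-60, np.float64(-7.9), np.float64(12.8)), (-40, np.float64(-8.0), np.float64(12.9)), (-20, np.float64(-8.2), np.float64(13.1)), (0, np.float64(-9.6), np.float64(13.1)), (20, np.float64(-9.7), np.float64(13.2)), (40, np.float64(-9.9), np.float64(13.5)), (60, np.float64(-10.7), np.float64(12.3)), (80, np.float64(-10.8), np.float64(12.3))]
side blob [310, 239, 3, 2, 6] y 50.7 56.5 x slices [(40, np.float64(-72.8), np.float64(6.5))]
top tape [269.  224.5] [  0.3 132.1]
top tape [355.9 233.9] [  -0.2 -130.3]
top blob [281, 228, 61, 9, 215] y -85.3 93.9 x slices [(-100, np.float64(-8.4), np.float64(9.6)), (-80, np.fl
[... 202 characters left out ...]
20, np.float64(-10.6), np.float64(9.3)), (40, np.float64(-10.6), np.float64(10.3)), (60, np.float64(-11.0), np.float64(7.9)), (80, np.float64(-11.4), np.float64(9.6))]Traceback (most recent call last):
  File "rod.py", line 10, in <module>
    q=np.array([proj("top",[*(O+u/1e3*x+v/1e3*y),.058]) for u in X],np.float32)
                ~~~~^^^^^^^^^^^^^^^^^^^^^^^^^^^^^^^^^^^
  File "h.py", line 9, in proj
    K,R,t=cam(n); q=K@(R@np.asarray(P)+t); return q[:2]/q[2]
          ~~~^^^
  File "h.py", line 4, in cam
    p=vision.camera_params(n); K=np.array(p["intrinsics"]); R=cv2.Rodrigues(np.array(p["rvec"]))[0]; t=np.array(p["tvec"]).ravel()
ValueError: time passes only in moves, steps and waits
```

```bash
sed -i 's/^def cam(n):/import functools\n@functools.lru_cache\ndef cam(n):/' h.py; python3 rod.py c3; python3 w.py
```

```text
-80 bg 45.0 max 116.0 25% [np.float64(-15.0), np.float64(-1.0)] 50% [np.float64(-14.0), np.float64(-2.5)]
-60 bg 45.0 max 133.0 25% [np.float64(-15.5), np.float64(-1.5)] 50% [np.float64(-14.0), np.float64(-2.5)]
-40 bg 43.0 max 131.0 25% [np.float64(-16.0), np.float64(-2.0)] 50% [np.float64(-14.5), np.float64(-3.5)]
-20 bg 43.0 max 135.0 25% [np.float64(-16.5), np.float64(-2.5)] 50% [np.float64(-15.0), np.float64(-3.5)]
0 bg 43.0 max 134.0 25% [np.float64(-17.0), np.float64(-3.0)] 50% [np.float64(-15.5), np.float64(-4.5)]
20 bg 43.0 max 134.0 25% [np.float64(-17.5), np.float64(-3.5)] 50% [np.float64(-15.5), np.float64(-4.5)]
40 bg 42.0 max 133.0 25% [np.float64(-18.0), np.float64(-4.0)] 50% [np.float64(-16.5), np.float64(-5.5)]
60 bg 42.0 max 134.0 25% [np.float64(-18.5), np.float64(-5.0)] 50% [np.float64(-16.5), np.float64(-6.0)]
80 bg 42.0 max 132.0 25% [np.float64(-19.0), np.float64(-5.0)] 50% [np.float64(-17.5), np.float64(-6.5)]
t 10.9 stand pos mm [-93.1  -0.4  -9.2] 
tool axes in stand
 [[ 0.994 -0.001  0.106]
 [-0.001 -1.    -0.   ]
 [ 0.106  0.    -0.994]] 
F [-0.11  0.35 -0.08] q [-0.08  0.24  2.14 -0.01  0.66  1.62] w 0.08558954996908785
```

View pics/c3.png

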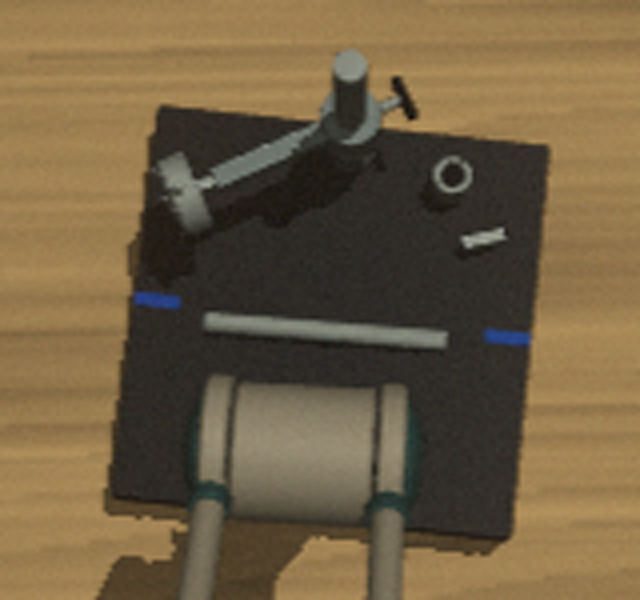

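Top crop: the rod runs from (205,321) to (447,340) and the tape line from (157,300) to (508,338). So it is about 10 mm short at mid-length, and its left end lags by 0.025 rad: it rolled straight and kept its yaw. I'll close the gripper and nudge only the left end with quick short kicks.

```bash
python3 -m handwheel '[[[1.4,0,-13.4],[0,0,0],-1],[[0,-24,0],[0,0,0],1],[[0,-24,0],[0,0,0],1],[[0,-24,0],[0,0,0],1],[[15,0,1.6],[0,0,0],1],[[15,0,1.6],[0,0,0],1],[[15,0,1.6],[0,0,0],1],[[8,0,0.8],[0,0,0],1],[[4,0,0.4],[0,0,0],1],[[0,0,0],[0,0,0],1],[[0,0,0],[0,0,0],1]]' 20 |grep -E 'clo|pos|wid'; python3 w.py; python3 rod.py c4
```

```text
clock: 12.28
position: [0.5021, 0.0995, 0.0539]
width: 0.0001
t 12.275 stand pos mm [-38.   71.5   3.9] 
tool axes in stand
 [[ 0.995 -0.001  0.104]
 [-0.001 -1.    -0.   ]
 [ 0.104  0.    -0.995]] 
F [-0.63  0.16  0.07] q [ 0.07  0.31  1.97 -0.03  0.76  1.79] w 8.955093257730343e-05
-80 bg 44.0 max 117.0 25% [np.float64(-15.0), np.float64(-1.0)] 50% [np.float64(-14.0), np.float64(-2.0)]
-60 bg 44.0 max 133.0 25% [np.float64(-15.5), np.float64(-1.5)] 50% [np.float64(-14.5), np.float64(-2.5)]
-40 bg 43.0 max 131.0 25% [np.float64(-16.0), np.float64(-2.0)] 50% [np.float64(-14.5), np.float64(-3.5)]
-20 bg 43.0 max 133.0 25% [np.float64(-16.5), np.float64(-2.5)] 50% [np.float64(-15.0), np.float64(-3.5)]
0 bg 43.0 max 133.0 25% [np.float64(-17.0), np.float64(-3.0)] 50% [np.float64(-15.5), np.float64(-4.5)]
20 bg 42.0 max 88.0 25% [np.float64(-17.0), np.float64(-3.5)] 50% [np.float64(-15.0), np.float64(-4.5)]
40 bg 108.0 max 113.0 25% [np.float64(-35.0), np.float64(-4.5)] 50% [np.float64(-25.0), np.float64(-10.0)]
60 bg 107.0 max 111.0 25% [np.float64(-22.0), np.float64(8.5)] 50% [np.float64(-21.5), np.float64(7.0)]
80 bg 130.0 max 138.0 25% [np.float64(-25.5), np.float64(0.0)] 50% [np.float64(-23.0), np.float64(-3.0)]
```

```bash
python3 -m handwheel '[[[3,0,0.3],[0,0,0],1],[[3,0,0.3],[0,0,0],1],[[0,0,0],[0,0,0],1],[[4,0,0.4],[0,0,0],1],[[0,0,0],[0,0,0],1],[[0,0,0],[0,0,0],1]]' |grep -E 'clo|pos|cont'; python3 w.py|head -1; python3 rod.py c5|head -5
```

```text
clock: 13.08
position: [0.5128, 0.0983, 0.054]
contact_force: [0.5, -0.4, -0.1]
t 13.075 stand pos mm [-27.2  71.6   4. ] 
-80 bg 45.0 max 126.0 25% [np.float64(-9.5), np.float64(4.0)] 50% [np.float64(-8.0), np.float64(2.5)]
-60 bg 43.0 max 141.0 25% [np.float64(-10.0), np.float64(4.0)] 50% [np.float64(-8.5), np.float64(3.0)]
-40 bg 43.0 max 138.0 25% [np.float64(-10.0), np.float64(3.5)] 50% [np.float64(-9.0), np.float64(2.0)]
-20 bg 42.0 max 136.0 25% [np.float64(-10.5), np.float64(3.5)] 50% [np.float64(-9.0), np.float64(2.5)]
0 bg 42.0 max 135.0 25% [np.float64(-11.0), np.float64(3.5)] 50% [np.float64(-9.5), np.float64(2.0)]
```

```bash
python3 -m handwheel '[[[1.5,0,0.2],[0,0,0],1],[[0,0,0],[0,0,0],1],[[2.5,0,0.2],[0,0,0],1],[[0,0,0],[0,0,0],1],[[0,0,0],[0,0,0],1]]' |grep -E 'clo|pos|cont'; python3 w.py|head -1; python3 rod.py c6|head -5
```

```text
clock: 13.75
position: [0.5168, 0.0978, 0.0541]
contact_force: [1.0, 0.3, -0.4]
t 13.75 stand pos mm [-23.2  71.6   4.1] 
-80 bg 44.0 max 119.0 25% [np.float64(-8.0), np.float64(6.5)] 50% [np.float64(-6.0), np.float64(5.5)]
-60 bg 44.0 max 138.0 25% [np.float64(-7.5), np.float64(6.0)] 50% [np.float64(-6.5), np.float64(4.5)]
-40 bg 43.0 max 137.0 25% [np.float64(-8.0), np.float64(5.5)] 50% [np.float64(-6.5), np.float64(4.5)]
-20 bg 42.0 max 135.0 25% [np.float64(-8.5), np.float64(6.0)] 50% [np.float64(-7.0), np.float64(4.5)]
0 bg 42.0 max 137.0 25% [np.float64(-8.5), np.float64(5.0)] 50% [np.float64(-7.0), np.float64(4.0)]
```

```bash
python3 -m handwheel '[[[-5,0,-0.5],[0,0,0],1],[[-30,0,-3.1],[0,0,0],1],[[-35,0,-3.7],[0,0,0],1],[[0,0,0],[0,0,0],1],[[0,0,0],[0,0,0],1]]' |grep -E 'clo|pos'; python3 rod.py c7; python3 r.py s7|grep -v "3, 2"
```

```text
clock: 14.42
position: [0.4478, 0.1064, 0.0545]
-80 bg 44.0 max 120.0 25% [np.float64(-8.0), np.float64(6.5)] 50% [np.float64(-6.0), np.float64(5.5)]
-60 bg 44.0 max 139.0 25% [np.float64(-7.5), np.float64(6.0)] 50% [np.float64(-6.5), np.float64(4.5)]
-40 bg 43.0 max 138.0 25% [np.float64(-8.0), np.float64(5.5)] 50% [np.float64(-6.5), np.float64(4.5)]
-20 bg 42.0 max 134.0 25% [np.float64(-8.5), np.float64(6.0)] 50% [np.float64(-7.0), np.float64(4.5)]
0 bg 42.0 max 137.0 25% [np.float64(-8.5), np.float64(5.0)] 50% [np.float64(-7.0), np.float64(4.0)]
20 bg 42.0 max 132.0 25% [np.float64(-9.0), np.float64(5.0)] 50% [np.float64(-7.5), np.float64(4.0)]
40 bg 42.0 max 132.0 25% [np.float64(-9.0), np.float64(4.5)] 50% [np.float64(-7.5), np.float64(3.0)]
60 bg 43.0 max 131.0 25% [np.float64(-40.0), np.float64(4.0)] 50% [np.float64(-40.0), np.float64(3.0)]
80 bg 42.0 max 130.0 25% [np.float64(-10.0), np.float64(4.0)] 50% [np.float64(-8.5), np.float64(3.0)]
side tape [328.7 221. ] [  1.6 132.8]
side tape [357.8 280.6] [   0.6 -129.8]
side blob [329, 225, 26, 44, 235] y -88.8 103.1 x slices [(
[... 269 characters left out ...]
(-0.4), np.float64(13.3)), (40, np.float64(-1.1), np.float64(12.1)), (60, np.float64(-1.2), np.float64(12.2)), (80, np.float64(-1.9), np.float64(13.7))]
top tape [269.  224.5] [  0.3 132.1]
top tape [355.9 233.9] [  -0.2 -130.3]
top blob [282, 225, 60, 9, 215] y -85.3 92.3 x slices [(-100, np.float64(0.6), np.float64(9.0)), (-80, np.float64(-0.5), np.float64(10.6)), (-60, np.float64(-0.3), np.float64(9.9)), (-40, np.float64(-1.3), np.float64(9.9)), (-20, np.float64(-0.9), np.float64(10.9)), (0, np.float64(-0.9), np.float64(9.3)), (20, np.float64(-1.7), np.float64(10.3)), (40, np.float64(-1.7), np.float64(9.9)), (60, np.float64(-2.5), np.float64(9.0)), (80, np.float64(-2.4), np.float64(9.6))]
```

View pics/c7.png

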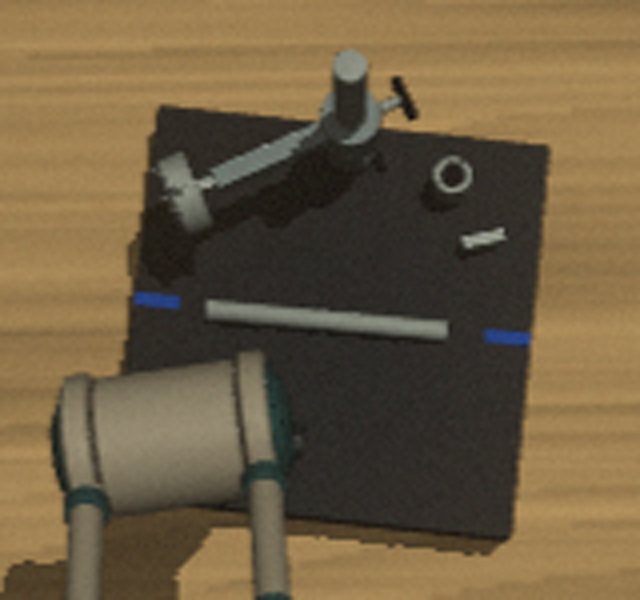

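Top crop: the rod runs from (206,309) to (447,329) against the line's (157,300) to (508,338). It is 1.6 mm short at mid-length, with a residual yaw of 0.015 rad. One more light kick at the left end.

```bash
python3 -m handwheel '[[[25,0,2.6],[0,0,0],1],[[25,0,2.6],[0,0,0],1],[[14,0,1.5],[0,0,0],1],[[4.5,0,0.5],[0,0,0],1],[[0,0,0],[0,0,0],1],[[0,0,0],[0,0,0],1],[[3,0,0.3],[0,0,0],1],[[-3,0,-0.3],[0,0,0],1],[[0,0,0],[0,0,0],1]]' |grep -E 'clo|pos'; python3 w.py|head -1;python3 rod.py c8|head -5
```

```text
clock: 15.7
position: [0.5147, 0.0981, 0.054]
t 15.7 stand pos mm [-25.3  71.6   4. ] 
-80 bg 44.0 max 119.0 25% [np.float64(-7.0), np.float64(6.5)] 50% [np.float64(-5.5), np.float64(5.5)]
-60 bg 43.0 max 134.0 25% [np.float64(-7.5), np.float64(7.0)] 50% [np.float64(-6.0), np.float64(5.5)]
-40 bg 43.0 max 135.0 25% [np.float64(-7.5), np.float64(6.0)] 50% [np.float64(-6.0), np.float64(5.0)]
-20 bg 42.0 max 134.0 25% [np.float64(-8.0), np.float64(6.0)] 50% [np.float64(-6.5), np.float64(5.0)]
0 bg 42.0 max 134.0 25% [np.float64(-8.0), np.float64(5.5)] 50% [np.float64(-6.5), np.float64(4.5)]
```

```bash
python3 -m handwheel '[[[0.7,0,0.1],[0,0,0],1],[[0,0,0],[0,0,0],1],[[3.8,0,0.4],[0,0,0],1],[[-3,0,-0.3],[0,0,0],1],[[-30,0,-3],[0,0,0],1],[[-37,0,-4],[0,0,0],1],[[0,0,0],[0,0,0],1],[[0,0,0],[0,0,0],1]]' |grep -E 'clo|pos'; python3 w.py|head -1;python3 rod.py c9; python3 r.py s9|grep -v "3, 2"
```

```text
clock: 16.75
position: [0.4511, 0.106, 0.0544]
t 16.75 stand pos mm [-89.4  71.9   4.4] 
-80 bg 44.0 max 125.0 25% [np.float64(-5.0), np.float64(9.0)] 50% [np.float64(-3.5), np.float64(8.0)]
-60 bg 43.0 max 142.0 25% [np.float64(-5.0), np.float64(8.5)] 50% [np.float64(-3.5), np.float64(7.0)]
-40 bg 43.0 max 140.0 25% [np.float64(-5.5), np.float64(8.5)] 50% [np.float64(-3.5), np.float64(7.5)]
-20 bg 42.0 max 140.0 25% [np.float64(-5.5), np.float64(8.5)] 50% [np.float64(-4.0), np.float64(7.5)]
0 bg 42.0 max 138.0 25% [np.float64(-5.5), np.float64(8.0)] 50% [np.float64(-4.0), np.float64(7.0)]
20 bg 42.0 max 135.0 25% [np.float64(-5.5), np.float64(8.0)] 50% [np.float64(-4.0), np.float64(7.0)]
40 bg 43.0 max 134.0 25% [np.float64(-5.5), np.float64(8.5)] 50% [np.float64(-4.0), np.float64(7.0)]
60 bg 45.0 max 131.0 25% [np.float64(-40.0), np.float64(7.5)] 50% [np.float64(-40.0), np.float64(6.5)]
80 bg 43.0 max 130.0 25% [np.float64(-40.0), np.float64(8.0)] 50% [np.float64(-4.5), np.float64(7.0)]
side tape [328.7 221. ] [  1.6 132.8]
side tape [357.8 280.6] [   0.6 -129.8]
side blob [304, 22
[... 351 characters left out ...]
, np.float64(2.2), np.float64(13.3)), (40, np.float64(2.2), np.float64(13.4)), (60, np.float64(2.2), np.float64(13.6)), (80, np.float64(2.9), np.float64(12.3))]
top tape [269.  224.5] [  0.3 132.1]
top tape [355.9 233.9] [  -0.2 -130.3]
top blob [282, 224, 60, 9, 220] y -85.0 92.6 x slices [(-100, np.float64(2.3), np.float64(6.3)), (-80, np.float64(2.4), np.float64(10.9)), (-60, np.float64(2.7), np.float64(9.9)), (-40, np.float64(1.6), np.float64(10.3)), (-20, np.float64(2.2), np.float64(10.6)), (0, np.float64(2.4), np.float64(9.9)), (20, np.float64(1.4), np.float64(9.9)), (40, np.float64(1.7), np.float64(10.9)), (60, np.float64(1.9), np.float64(9.6)), (80, np.float64(1.3), np.float64(9.6))]
```

The rod now lies square to within about 0.003 rad. Its middle is about 1 mm from the line, which is inside the measuring error and well within the tape's width, so I leave it. Next is the gauge arm: measure its angle.

```bash
python3 - <<'E'
from h import *
O=np.array([.5313,.0240]); a=-.1193; x=np.array([np.cos(a),np.sin(a)]); y=np.array([-x[1],x[0]])
C=O+.13*x
for nm,u,v,z in(("dial",188,191,.135),("bar",265,160,.144),("barend",215,182,.144)):
    P=ray("top",(230+u/4,150+v/4),z)[:2]-C; p=np.array([P@x,P@y]); print(nm,(p*1e3).round(1),np.hypot(*p).round(3),"t",np.arctan2(p[1],-p[0]).round(3))
t=1.12
for t in (1.1,1.2,1.3):
  for rr,b in ((.13,0),(.085,0)):
    q=C+rr*(-np.cos(t)*x+np.sin(t)*y); print(t,rr,((proj("top",[*q,.144])-[230,150])*4).round(), proj("side",[*q,.144]).round())
E
```

```text
dial [-63.6 108.3] 0.126 t 1.04
bar [-37.6  55.7] 0.067 t 0.977
barend [-57.1  89.1] 0.106 t 1.001
1.1 0.13 [177. 181.] [355. 194.]
1.1 0.085 [237. 158.] [366. 200.]
1.2 0.13 [172. 164.] [358. 192.]
1.2 0.085 [233. 147.] [369. 199.]
1.3 0.13 [168. 146.] [362. 191.]
1.3 0.085 [231. 136.] [371. 198.]
```

```bash
python3 -m handwheel '[[[3.7,0,-34.8],[0,0,0],1],[[3.7,0,-34.8],[0,0,0],1],[[3.7,0,-34.8],[0,0,0],1],[[3.7,0,-34.8],[0,0,0],1],[[2,0,-20],[0,0,0],1],[[0,0,0],[0,-1,0],1],[[50.6,-4.5,0],[0,0,0],1],[[50.6,-4.5,0],[0,0,0],1],[[50.6,-4.5,0],[0,0,0],1],[[50.6,-4.5,0],[0,0,0],1],[[0,0,0],[0,0,-1],1],[[0,0,0],[0,0,-1],1],[[0,0,0],[0,0,-1],1],[[0,0,0],[0,0,-1],1],[[0,0,0],[0,0,-1],1],[[0,0,0],[0,0,-0.4],1],[[0,0,0],[0,0,0],1],[[0,0,0],[0,0,0],1]]' |grep -E 'clo|pos'; python3 w.py; python3 r.py s10|grep "4[0-9], "
python3 - <<'E'
from h import *
im=vision.get_image("side"); cv2.imwrite("pics/s11.png",cv2.resize(im[120:300,270:470],None,fx=4,fy=4)[:600])
E
```

```text
clock: 19.15
position: [0.6534, 0.0994, 0.2138]
t 19.15 stand pos mm [112.2  89.4 163.8] 
tool axes in stand
 [[ 0.845  0.534 -0.   ]
 [ 0.534 -0.845 -0.   ]
 [-0.     0.    -1.   ]] 
F [-0.48 -1.11 -0.24] q [ 0.05  0.41  1.34 -0.    1.39  1.17] w -0.00034183363932597453
side blob [331, 225, 25, 44, 240] y -89.5 102.4 x slices [(-100, np.float64(1.7), np.float64(13.8)), (-80, np.float64(2.9), np.float64(13.9)), (-60, np.float64(2.9), np.float64(14.0)), (-40, np.float64(2.3), np.float64(12.9)), (-20, np.float64(2.2), np.float64(13.0)), (0, np.float64(2.2), np.float64(13.2)), (20, np.float64(2.2), np.float64(13.3)), (40, np.float64(2.2), np.float64(13.4)), (60, np.float64(2.2), np.float64(13.6)), (80, np.float64(2.2), np.float64(13.7))]
top blob [306, 226, 36, 7, 134] y -85.0 20.3 x slices [(-100, np.float64(2.3), np.float64(6.3)), (-80, np.float64(2.4), np.float64(10.9)), (-60, np.float64(2.1), np.float64(11.0)), (-40, np.float64(1.6), np.float64(10.3)), (-20, np.float64(2.0), np.float64(10.9)), (0, np.float64(1.8), np.float64(11.1))]
```

View pics/s11.png

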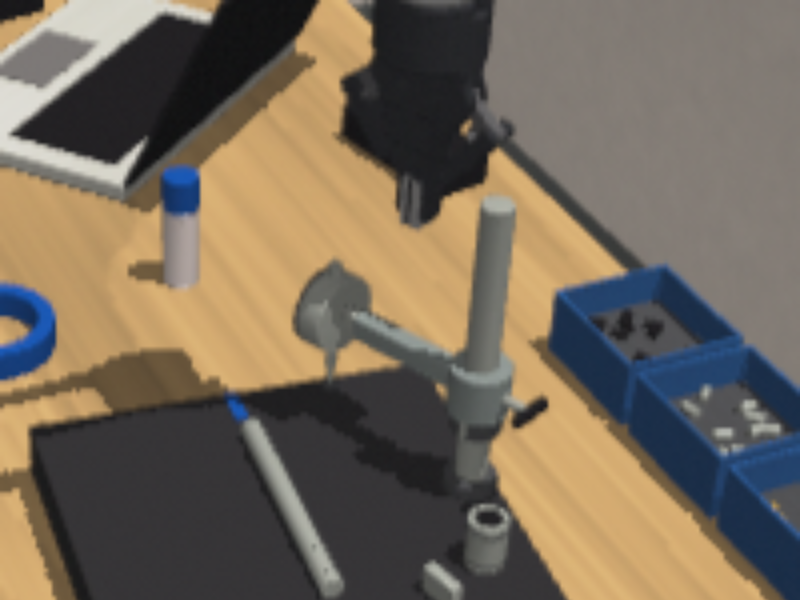

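The crop shows the closed fingers above and behind the bar (tip about (410,220)), with the bar and dial at (335,310) to (455,365), so there is free room behind the bar. I'll descend there and then press forward until contact.

```bash
python3 -m handwheel '[[[0,0,30],[0,0,0],1],[[0,0,25],[0,0,0],1],[[0,0,15],[0,0,0],1],[[0,0,10],[0,0,0],1],[[0,0,6],[0,0,0],1],[[0,0,0],[0,0,0],1]]' |grep -E 'clo|pos|cont'; python3 -m handwheel '[[[-4,0,0],[0,0,0],1],[[-4,0,0],[0,0,0],1],[[-3,0,0],[0,0,0],1],[[-2,0,0],[0,0,0],1],[[-2,0,0],[0,0,0],1],[[0,0,0],[0,0,0],1]]' |grep -E 'clo|pos|cont'; python3 w.py
```

```text
clock: 20.05
position: [0.6532, 0.0995, 0.1281]
contact_force: [-0.7, 0.2, 0.9]
clock: 20.8
position: [0.6395, 0.0931, 0.1283]
contact_force: [1.8, 1.2, 0.9]
t 20.8 stand pos mm [99.2 81.5 78.3] 
tool axes in stand
 [[ 0.845  0.535  0.   ]
 [ 0.535 -0.845 -0.   ]
 [ 0.     0.    -1.   ]] 
F [1.83 1.25 0.9 ] q [ 0.04  0.45  1.5  -0.    1.19  1.16] w -9.370577098118676e-05
```

```bash
python3 -m handwheel '[[[-1.8,-0.4,0],[0,0,-0.2],1],[[-3.6,-0.8,0],[0,0,-0.4],1],[[-3.6,-0.8,0],[0,0,-0.4],1],[[-3.6,-0.8,0],[0,0,-0.4],1],[[-3.6,-0.8,0],[0,0,-0.4],1],[[-3.6,-0.8,0],[0,0,-0.4],1],[[-3.6,-0.8,0],[0,0,-0.4],1],[[-3.6,-0.8,0],[0,0,-0.4],1],[[-3.6,-0.8,0],[0,0,-0.4],1],[[-3.6,-0.8,0],[0,0,-0.4],1],[[-1.8,-0.4,0],[0,0,-0.2],1]]' |grep -E 'clo|pos|cont'; python3 w.py
```

```text
clock: 22.18
position: [0.6062, 0.0778, 0.1281]
contact_force: [2.2, 0.7, 1.0]
t 22.175 stand pos mm [68.  62.4 78.1] 
tool axes in stand
 [[ 0.553  0.833  0.001]
 [ 0.833 -0.553 -0.001]
 [-0.     0.001 -1.   ]] 
F [2.23 0.72 0.97] q [ 0.01  0.4   1.58 -0.    1.16  0.72] w -7.079805768292859e-05
```

```bash
python3 -m handwheel '[[[-1.8,-0.4,0],[0,0,-0.2],1],[[-3.6,-0.7,0],[0,0,-0.4],1],[[-3.6,-0.7,0],[0,0,-0.4],1],[[-3.6,-0.7,0],[0,0,-0.4],1],[[-3.6,-0.7,0],[0,0,-0.4],1],[[-3.6,-0.7,0],[0,0,-0.4],1],[[-3.6,-0.7,0],[0,0,-0.4],1],[[-3.6,-0.7,0],[0,0,-0.4],1],[[-3.6,-0.7,0],[0,0,-0.4],1],[[-3.6,-0.7,0],[0,0,-0.4],1],[[-2.7,-0.5,0],[0,0,-0.3],1],[[-1.8,-0.4,0],[0,0,-0.2],1],[[0,0,0],[0,0,0],1]]' |grep -E 'clo|pos|cont'; python3 w.py
```

```text
clock: 23.8
position: [0.5805, 0.0481, 0.1279]
contact_force: [0.2, 1.2, -0.2]
t 23.8 stand pos mm [46.  29.8 77.9] 
tool axes in stand
 [[ 0.137  0.991 -0.001]
 [ 0.991 -0.137 -0.   ]
 [-0.001 -0.001 -1.   ]] 
F [ 0.18  1.23 -0.21] q [-0.04  0.36  1.65 -0.    1.13  0.22] w -0.00013907892798337642
```

```bash
python3 -m handwheel '[[[-1.8,-0.4,0],[0,0,-0.2],1],[[-1.8,-0.4,0],[0,0,-0.2],1],[[-1.8,-0.4,0],[0,0,-0.2],1],[[-1.8,-0.4,0],[0,0,-0.2],1],[[-0.9,-0.2,0],[0,0,-0.1],1],[[0,0,0],[0,0,0],1]]' |grep -E 'pos|cont'
for k in 1; do python3 -m handwheel '[[[-0.8,-0.2,0],[0,0,-0.1],1],[[0,0,0],[0,0,0],1]]' |grep -E 'pos|cont'; done; python3 w.py
```

```text
position: [0.5773, 0.0405, 0.1279]
contact_force: [1.0, 1.4, -0.6]
position: [0.5771, 0.0399, 0.128]
contact_force: [0.4, 1.3, -0.7]
t 24.8 stand pos mm [43.6 21.3 78. ] 
tool axes in stand
 [[ 0.032  0.999 -0.   ]
 [ 0.999 -0.032 -0.   ]
 [-0.    -0.    -1.   ]] 
F [ 0.37  1.27 -0.7 ] q [-0.05  0.36  1.66 -0.    1.13  0.1 ] w 0.00027729342296601135
```

```bash
python3 -m handwheel '[[[-0.8,-0.1,0],[0,0,-0.1],1],[[0,0,0],[0,0,0],1]]' |grep -E 'pos|cont'
python3 -m handwheel '[[[-0.8,-0.1,0],[0,0,-0.1],1],[[0,0,0],[0,0,0],1]]' |grep -E 'pos|cont'
python3 -m handwheel '[[[-0.5,0,0],[0,0,0],1],[[0,0,0],[0,0,0],1]]' |grep -E 'pos|cont'
python3 -m handwheel '[[[-0.5,0,0],[0,0,0],1],[[0,0,0],[0,0,0],1]]' |grep -E 'pos|cont'
```

```text
position: [0.577, 0.0399, 0.128]
contact_force: [1.8, 4.1, -1.7]
position: [0.5769, 0.0398, 0.128]
contact_force: [2.1, 6.8, -1.3]
position: [0.5769, 0.0398, 0.128]
contact_force: [1.7, 7.6, -1.0]
position: [0.5769, 0.0398, 0.128]
contact_force: [2.1, 8.1, -1.0]
```

The force is climbing while the position stays put, so the arm is against its stop. I'll release sideways, lift clear and look.

```bash
python3 -m handwheel '[[[3,0,0],[0,0,0],1],[[15,0,0],[0,0,0],1],[[20,0,0],[0,0,0],1],[[0,0,-40],[0,0,0],1],[[0,0,-50],[0,0,0],1],[[0,0,-50],[0,0,0],1],[[50,30,-20],[0,0,0],1],[[50,30,0],[0,0,0],1],[[50,40,0],[0,0,0],1],[[50,40,0],[0,0,0],1],[[0,0,0],[0,0,0],1],[[0,0,0],[0,0,0],1]]' |grep -E 'clo|pos|cont'; python3 w.py|head -2; python3 rod.py c12; python3 r.py s12
python3 - <<'E'
from h import *
im=vision.get_image("side"); a=cv2.resize(im[170:290,290:430],None,fx=4,fy=4,interpolation=cv2.INTER_CUBIC)
b=cv2.imread("pics/c12.png")
k=np.zeros((600,800,3),np.uint8); k[:480,:400]=cv2.resize(b[40:520,100:570],(400,480)); k[:480,400:]=a[:, 80:480]; cv2.imwrite("pics/f.png",k)
E
```

```text
clock: 27.3
position: [0.7435, 0.2538, 0.2869]
contact_force: [-0.6, 0.2, 0.4]
t 27.3 stand pos mm [183.4 253.5 236.9] 
tool axes in stand
-80 bg 45.0 max 130.0 25% [np.float64(-5.0), np.float64(9.0)] 50% [np.float64(-3.5), np.float64(8.0)]
-60 bg 45.0 max 147.0 25% [np.float64(-5.0), np.float64(8.5)] 50% [np.float64(-3.5), np.float64(7.0)]
-40 bg 44.0 max 144.0 25% [np.float64(-5.5), np.float64(8.5)] 50% [np.float64(-3.5), np.float64(7.5)]
-20 bg 43.0 max 102.0 25% [np.float64(-5.5), np.float64(24.5)] 50% [np.float64(-4.5), np.float64(24.5)]
0 bg 39.0 max 142.0 25% [np.float64(7.0), np.float64(24.5)] 50% [np.float64(8.5), np.float64(24.5)]
20 bg 36.0 max 105.0 25% [np.float64(7.0), np.float64(24.5)] 50% [np.float64(8.0), np.float64(24.5)]
40 bg 37.0 max 120.0 25% [np.float64(-5.0), np.float64(9.0)] 50% [np.float64(-3.5), np.float64(8.0)]
60 bg 42.0 max 133.0 25% [np.float64(-6.0), np.float64(7.5)] 50% [np.float64(-4.5), np.float64(6.5)]
80 bg 42.0 max 133.0 25% [np.float64(-6.0), np.float64(8.0)] 50% [np.float64(-4.5), np.float64(7.0)]
side tape [328.7 221. ] [  1.6 132.8]
side tape
[... 510 characters left out ...]
3.0))]
top tape [268.9 224.6] [  0.2 132.3]
top tape [355.9 233.9] [  -0.2 -130.3]
top blob [305, 219, 17, 8, 97] y -22.9 23.9 x slices [(-20, np.float64(19.3), np.float64(21.4)), (0, np.float64(19.7), np.float64(19.9)), (20, np.float64(15.3), np.float64(12.3))]
top blob [282, 224, 20, 5, 72] y 34.8 92.6 x slices [(20, np.float64(1.7), np.float64(6.3)), (40, np.float64(1.9), np.float64(10.6)), (60, np.float64(1.9), np.float64(9.6)), (80, np.float64(1.1), np.float64(10.0))]
top blob [322, 228, 20, 5, 74] y -85.0 -28.4 x slices [(-100, np.float64(2.3), np.float64(6.3)), (-80, np.float64(2.4), np.float64(10.9)), (-60, np.float64(2.3), np.float64(11.4)), (-40, np.float64(1.6), np.float64(10.3))]
```

View pics/f.png

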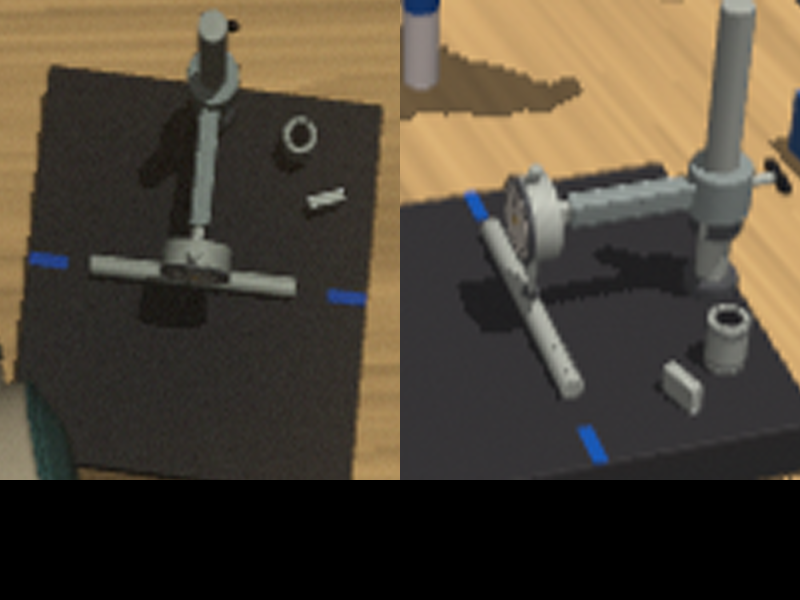

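The final view shows the dial over the middle of the rod (left panel (197,260)). The rod lies along the tape line and the bystanders are undisturbed. Before handing in, a numeric check of the arm's angle.

```bash
python3 - <<'E'
from h import *
im=vision.get_image("top"); G=cv2.cvtColor(im,cv2.COLOR_BGR2GRAY).astype(np.float32)
O=np.array([.5313,.0240]); a=-.1193; x=np.array([np.cos(a),np.sin(a)]); y=np.array([-x[1],x[0]]); C=O+.13*x
Y=np.arange(-20,20,.5); pts=[]
for r in range(36,100,6):
    q=np.array([proj("top",[*(C-r/1e3*x+v/1e3*y),.144]) for v in Y],np.float32)
    p=cv2.remap(G,q[:,:1],q[:,1:],cv2.INTER_LINEAR).ravel(); k=np.nonzero(p>.5*(p.max()+p.min()))[0]; pts.append((r,(Y[k[0]]+Y[k[-1]])/2))
pts=np.array(pts); print(pts.T, "slope angle", np.polyfit(*pts.T,1))
E
```

```text
[[36.   42.   48.   54.   60.   66.   72.   78.   84.   90.   96.  ]
 [ 0.25  0.   -0.5   0.25  0.5   0.   -0.75  0.    0.5   0.   -0.5 ]] slope angle [-0.00378788  0.22727273]
```

The arm angle is 0 within measurement error, so it is at its stop.

```bash
python3 -c "
from rig import manip; print(manip.sign_off())"
```

```text
the job is handed in; nothing more can be done
None
```

The job is handed in: the rod lies square across the stand, its middle measuring about 1 mm beyond the line (calibration is good to about 2 mm), the indicator arm is at its stop over the rod, the block and bearing beside the column look undisturbed, and the robot is touching nothing.

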